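# Open the ratchet holder around a portable drive

## Robot

A 6-joint arm with a two-finger parallel gripper is mounted at the origin on a cart in front of the work surface, level with it; the furniture and walls round the work are solid. World frame = base frame: x ahead of the robot, y to its left, z up, the work surface at z = 0. Lengths are in m, angles in rad, forces in N, time in s.
With the tool pointing down it reaches from about 0.35 to 0.975 m from the base axis. Payload 4.9 kg.
Tool frame: the origin (TCP) lies on the front face of the gripper's body, between the roots of the fingers; the fingertips stand ctrl.finger_overhang ahead of it and the grasp point (between the pads) lies 54 mm ahead of it (ctrl.finger_overhang is the distance from the TCP to the fingertips, in m); z points along the fingers, y is the line along which they close (so a half turn about z gives the same grasp; the last joint's range is limited). The gripper opens to 85 mm and grips with 20 to 120 N. Pads are 22 mm wide; open, the fingers measure 114 mm over their backs; the gripper's body (76 mm by 85 mm) begins 54 mm behind the grasp point. The pads swing forward as they close: fully open they stand 13 mm farther back than shut.
Start: joints at [-1.301, 0.053, 1.613, -0, 1.476, -0.119], TCP at [0.237, -0.578, 0.304] pointing down, gripper open.
Joint ranges: [-3.01, 3.01], [-1.01, 2.22], [0.06, 2.58], [-1.02, 4.17], [0.09, 2.62], [-3.14, 3.14]. Speed limits (rad/s): [2.57, 2.57, 3.14, 3.14, 3.14, 3.14].

## Interface

Orientations are given as a rotation vector (axis times angle).
In Python, from station import ctrl, vision gives the robot as it stands. The module is installed in compiled form; this text tells all that it offers.
- The arm moves only by the tool drive_tool, never from a script. Its argument "rows" is a list of rows, each a list of 2 entries, a list of its own where there are three numbers: the shift along the tool's x, y, z in m, then the turn about the tool's z in rad. A call has 1 to 10 rows; each row shifts and turns the commanded pose from where the row before left it, along the tool's axes as they then stand; what a row does not reach is not made up. A row lasts 1/10 s, in which the tool goes at most 50 mm and 8.59 degrees, less where a joint would pass 70% of its speed; a pose out of reach is approached as far as the arm can. A call with a gripper value outside its range is refused whole. "jaw" is the closure, from 0 (fully open) to 1 (shut), set as the call begins (left out, the last holds). The fingers move at their own pace and stop on an object; "grip_force" is the grip in N (left out, the last holds). Time passes only in rows, so rows that do not move let the fingers close. It gives the time, the measured TCP pose, the force, the opening and the grip force at its end, in the units of the state.
- ctrl.get_obs(): the state, without advancing time (a new reading comes with each control period).
- vision.get_image(name): name is "side" or "top"; returns a dict with "image" (480x640x3 uint8, blue, green, red), "vertical_fov" (degrees; the focal length in pixels is half the picture's height over the tangent of half this angle, whatever the lens; pixels are square), "cx", "cy" (the principal point, pixels), "R" (3x3) and "t" (3): a world point X has camera coordinates R X + t. Camera axes: x right, y down, z forward; pixel columns grow to the right and rows downward; lengths in m; the calibration is good to about 2 mm. A picture is of the moment at which its call begins. There is no depth.
- ctrl.finish_job(): hands the job in; it is judged then, once.
The state is a dict: "t": time; "q": joint angles; "dq": joint speeds; "effort": joint torques, N m; "tool_pos": TCP position; "tool_rot": TCP orientation; "contact_force": force on the tool from outside, world axes, zero at the start; "wrist_torque": the same for the moment, N m; "opening": finger opening in m; "grip_force": force on a finger pad.
Only numpy, scipy, OpenCV 4.12 (cv2) and the standard library are available. Lean on these libraries where they do the work, as an engineer would, in place of code of your own. Each camera call takes 0.05 s, during which the arm holds its last target. There are 200 camera calls.

## Task

Open the ratchet holder that has the portable drive between its jaws: press its release key down and, keeping it pressed, push the sliding jaw back along the bar until it is fully open against the end stop, then let go so that the key springs up again. Only press and push with the fingertips; leave the drive lying where it is between the jaws, and do not disturb the small things around the holder.

Things in the scene. Friction and masses are not known exactly. Their poses are not given: they have to be found in the camera images.
- holder: ratchet device holder, fixed to the desk: aluminium plate 167 x 348 x 8 mm with a toothed steel bar and two black jaws. Origin on the desk, 22 mm in front of the bar's centre line, mid-length of the plate (x -115 to 52, y -174 to 174 mm). y runs along the bar from the fixed jaw (y -158, top 44 mm high) to the end stop (y 156, 42 mm high); z up. Turned up to 0.5 rad either way
- carriage (a joint): travel of the carriage (sliding jaw, key, thumb wall) along the holder's +y, m: 0 nearest the fixed jaw, 0.110 fully open at the end stop; starts at 0 to 0.045. It stays where it is left. The ratchet blocks opening (after up to 10 mm of play) unless the key is pressed in over 5 mm; then about 3 N slides it
- key (a joint): how far the release key is pressed in, m: 0 fully up, 0.010 fully down (hard stop); at rest, as the pawl finds the teeth, 0 to 0.005. A spring pushes it up with about 3 N at the top and 5.5 N at the bottom; it does not latch, so it must be held down while the jaw is moved
- key_top (a point): centre of the top face of the release key, a level grey ribbed pad 44 mm (x) by 52 mm (y) on top of the carriage, between the sliding jaw and the thumb wall; 58 mm above the desk when up, 48 mm when fully pressed; rides with the carriage
- thumb_wall (a point): black upright wall at the end-stop side of the key: centre of its face towards the key (-y of the holder), 70 mm above the desk. Wall 46 mm wide (x), 12 mm thick, top 82 mm above the desk, face 29 mm from the key's centre. Fingertips holding the key down can push this wall to slide the carriage open. Rides with the carriage
- jaw_face (a point): centre of the sliding jaw's face towards the drive, 27 mm above the desk; the jaw is 144 mm wide (x), 14 mm thick, its top 44 mm above the desk
- drive: black portable drive, 112 (x) x 76 (y) x 13 mm, loose, lying flat on the plate between the fixed and the sliding jaw; origin: centre of its underside, 8 mm above the desk
- stapler: teal desk stapler, 135 x 34 x 48 mm, standing behind the holder; origin: centre of its underside; loose, to be left alone
- clip_tin: closed round tin, 68 mm wide, 24 mm high, standing behind the holder; origin: centre of its underside; loose, to be left alone
- screwdriver: small screwdriver, 158 x 18 x 17 mm, lying in front of the holder; origin: under its middle; loose, to be left alone
- eraser: eraser in a paper sleeve, 50 x 23 x 13 mm, lying in front of the holder; origin: centre of its underside; loose, to be left alone
- usb_stick: memory stick, 55 x 18 x 8 mm, lying past the fixed-jaw end of the holder; origin: centre of its underside; loose, to be left alone
There are look-alikes about, which are no part of the job. Of the things like the drive, leave any that is pink or turquoise; of the rest the smaller one is meant.

How it is judged:
By the outcome, as a careful person would: the job done as asked, in the order asked, and still so for the second after the job is handed in, with the robot touching nothing.
It also fails if it takes over 29 s, if anything falls off the work surface, if the arm or the gripper's body presses on something with over 40 N, if the wrist force passes 120 N, or if a joint passes its speed limit or range.

## Working session

There is one attempt and no reset: what is moved stays moved. The work goes in short steps, Python scripts to look and compute and a tool call to move; the robot and the scene stay as the last step left them, time stands still between calls to the robot, and variables do not carry over. Pictures are saved under pics/ and viewed, at most 10 in all, crops included, and the job is handed in when it is done.

Besides the shell and the picture viewer there is one more tool, called after ">>>" in YAML: its name, and indented under it one key for each argument. drive_tool: Moves the arm, as the interface text tells. Its arguments: {"type":"object","properties":{"rows":{"type":"array","items":{"type":"array"}},"jaw":{"type":"number"},"grip_force":{"type":"number"}},"required":["rows"]}

```bash
mkdir -p pics; cat > h.py <<'E'
import numpy as np, cv2
from station import ctrl, vision
def grab(n,f):
    d=vision.get_image(n); cv2.imwrite('pics/'+f,d['image']); 
    import pickle; pickle.dump(d,open('pics/'+n+'.pkl','wb')); return d
def ray(d,u,v,z):
    f=240/np.tan(np.radians(d['vertical_fov'])/2)
    R=np.array(d['R']);t=np.array(d['t']);c=-R.T@t
    r=R.T@np.array([(u-d['cx'])/f,(v-d['cy'])/f,1])
    return c+r*(z-c[2])/r[2]
def proj(d,X):
    f=240/np.tan(np.radians(d['vertical_fov'])/2)
    p=np.array(d['R'])@np.array(X)+np.array(d['t']); return f*p[:2]/p[2]+[d['cx'],d['cy']]
E
python3 - <<'E'
from h import *
grab('top','top1.png');grab('side','side1.png')
o=ctrl.get_obs();print(ctrl.finger_overhang,o)
E
```

```text
0.0726 {'t': 0.1, 'q': array([-1.30101853e+00,  5.33086720e-02,  1.61413843e+00,  2.81587769e-05,
        1.47602522e+00, -1.18976082e-01]), 'dq': array([ 0.00066071, -0.00277793, -0.00325835, -0.00126274, -0.00178609,
        0.00031781]), 'effort': array([ 8.13627412e-04, -3.94908285e+01, -3.71359742e+01, -1.33324838e-04,
        3.93962415e-03, -1.52285668e-05]), 'tool_pos': array([ 0.23680238, -0.57794178,  0.3027857 ]), 'tool_rot': array([-3.08059054e+00, -6.06448511e-01,  1.78404761e-04]), 'contact_force': array([-0.56514772, -0.17060406, -1.20194742]), 'wrist_torque': array([-0.01690903,  0.04320668,  0.01357748]), 'grip_force': 0.0, 'opening': 0.0852742228610276}
```

View pics/top1.png

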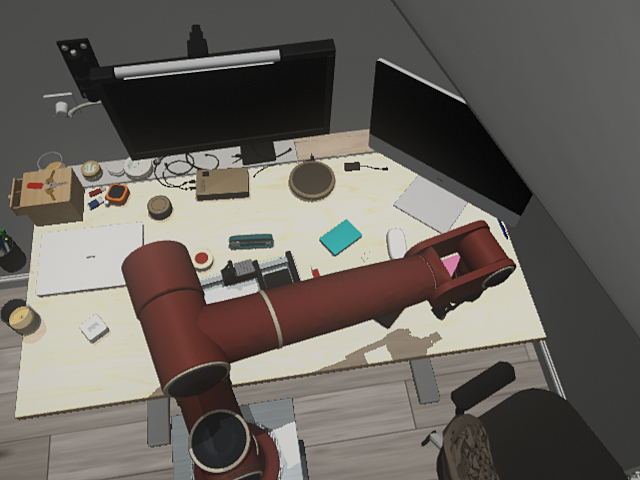

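View pics/side1.png

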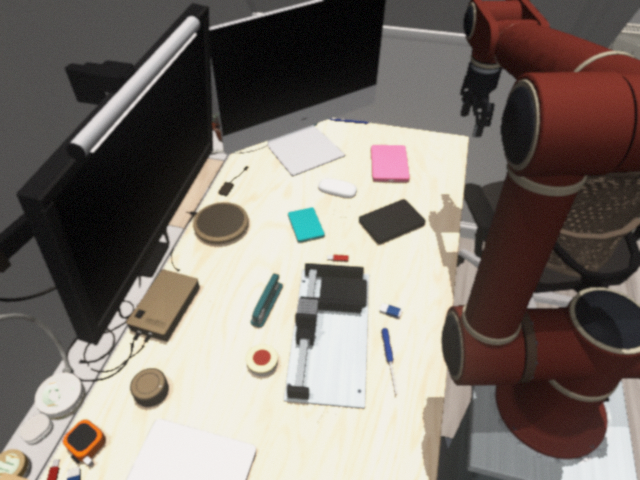

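The side view shows the holder unobstructed: fixed jaw near (335,272), key/carriage near (308,312), end stop near (298,390). The top view is partly hidden by the arm. I'll enlarge both.

```bash
python3 - <<'E'
import cv2,numpy as np
a=cv2.imread('pics/side1.png')[250:415,270:400];b=cv2.imread('pics/top1.png')[225:325,195:325]
cv2.imwrite('pics/c1.png',cv2.resize(a,None,fx=3.6,fy=3.6,interpolation=cv2.INTER_CUBIC))
cv2.imwrite('pics/c2.png',cv2.resize(b,None,fx=5,fy=5,interpolation=cv2.INTER_CUBIC))
E
```

```text
(no output)
```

View pics/c1.png

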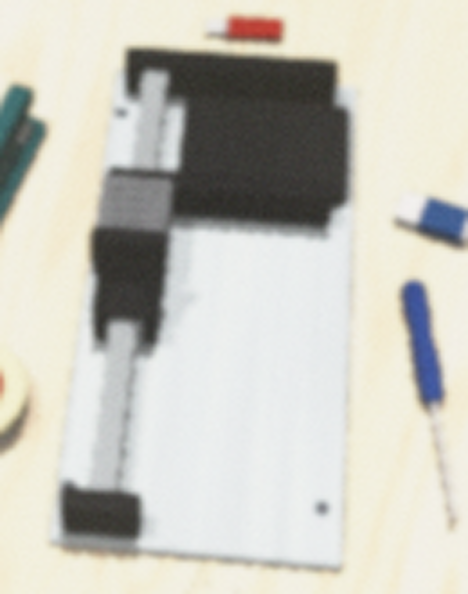

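View pics/c2.png

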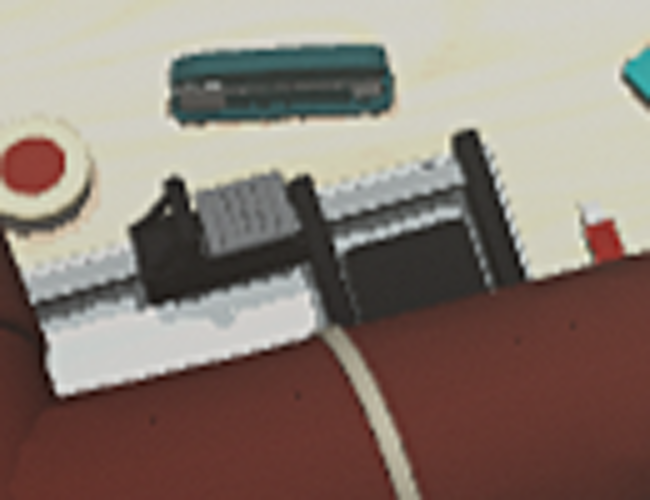

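The side crop shows the plate corners at (52,543), (340,568) and (358,90), and the key's far edge at y≈173 between x=107 and 174. The wall top hides the near edge of the key at y≈229. In the top crop the key pad's corners are (195,185), (280,172), (300,238) and (212,255).

```bash
python3 - <<'E'
from h import *
import pickle
from scipy.spatial.transform import Rotation as Ro
S=pickle.load(open('pics/side.pkl','rb'));T=pickle.load(open('pics/top.pkl','rb'))
s=lambda p,z:ray(S,270+p[0]/3.6,250+p[1]/3.6,z)
t=lambda p,z:ray(T,195+p[0]/5,225+p[1]/5,z)
H=np.array([[52,174],[-115,174],[-115,-174]])/1e3
W=np.array([s(p,.008)[:2] for p in [(52,543),(340,568),(358,90)]])
hc,wc=H.mean(0),W.mean(0);A=(H-hc).T@(W-wc)
th=np.arctan2(A[0,1]-A[1,0],A[0,0]+A[1,1]);R=np.array([[np.cos(th),-np.sin(th)],[np.sin(th),np.cos(th)]])
o=wc-R@hc;print('yaw',th,'o',o,'res mm',(W-(o+H@R.T))*1e3)
f=lambda p:(R.T@(p[:2]-o)*1e3).round(1)
for z in(.054,.058):
  print(z,'key top cam',[f(t(p,z)) for p in[(195,185),(280,172),(300,238),(212,255)]])
  print('key side cam',[f(s(p,z)) for p in[(107,172),(174,175)]])
print('wall top side',[f(s(p,.082)) for p in[(95,229),(167,231)]],'wall top topcam',f(t((175,180),.082)))
print('jaw topcam',f(t((300,178),.044)),'stop top side',[f(s(p,.042)) for p in[(62,487),(140,492)]])
print('fixed jaw',[f(s(p,.044)) for p in[(127,50),(334,62)]])
ob=ctrl.get_obs();M=Ro.from_rotvec(ob['tool_rot']).as_matrix();print(M.round(3))
E
```

```text
yaw 0.15389691342294876 o [ 0.49700926 -0.05016501] res mm [[-2.50294294 -1.64163759]
 [ 2.37292911 -1.39762314]
 [ 0.13001383  3.03926073]]
0.054 key top cam [array([50.3, -4.4]), array([ 43.8, -53.4]), array([ -1.3, -53.6]), array([ 3.3, -3. ])]
key side cam [array([ 42.9, -53.4]), array([  0.8, -54.9])]
0.058 key top cam [array([48.1, -4.4]), array([ 41.6, -53.2]), array([ -3.4, -53.5]), array([ 1.1, -3. ])]
key side cam [array([ 42.4, -50.5]), array([  0.5, -52. ])]
wall top side [array([42. ,  9.3]), array([-0.8,  6.8])] wall top topcam [41.3  6. ]
jaw topcam [ 41.9 -64. ] stop top side [array([ 44.3, 155.5]), array([  0.7, 154.4])]
fixed jaw [array([  42.3, -162.3]), array([ -96.2, -164.2])]
[[ 0.925  0.379 -0.   ]
 [ 0.379 -0.925  0.002]
 [ 0.    -0.002 -1.   ]]
```

>>> drive_tool:
  rows:
    - [[0, 0, 0], 0.117]
    - [[0, 0, 0], 0.117]
    - [[0.026, -0.033, 0], 0]
    - [[0.026, -0.033, 0], 0]
    - [[0.026, -0.033, 0], 0]
    - [[0.026, -0.033, 0], 0]
    - [[0.026, -0.033, 0], 0]
    - [[0.026, -0.033, 0], 0]
    - [[0.026, -0.033, 0], 0]
    - [[0.026, -0.033, 0], 0]
  jaw: 1
  grip_force: 40

```text
t: 1.1
tool_pos: [0.4021, -0.2837, 0.3035]
tool_rot: [-3.132, -0.242, 0.0]
contact_force: [2.0, 0.3, 0.5]
opening: 0.0002
grip_force: 0.0
```

>>> drive_tool:
  rows:
    - [[0.026, -0.033, 0], 0]
    - [[0.026, -0.033, 0], 0]
    - [[0.026, -0.033, 0], 0]
    - [[0.026, -0.033, 0], 0]
    - [[0.013, -0.016, 0], 0]
    - [[0, 0, 0.03], 0]
    - [[0, 0, 0.04], 0]
    - [[0, 0, 0.04], 0]
    - [[0, 0, 0.01], 0]
    - [[0, 0, 0], 0]

```text
t: 2.1
tool_pos: [0.4933, -0.1207, 0.1818]
tool_rot: [-3.13, -0.243, 0.007]
contact_force: [-1.0, 0.4, 0.9]
opening: -0.0
grip_force: 0.0
```

```bash
python3 - <<'E'
from h import *
from scipy.spatial.transform import Rotation as Ro
a=grab('top','top2.png')['image'];b=grab('side','side2.png')['image']
o=ctrl.get_obs();print(ctrl.finger_overhang,o['t'],o['tool_pos'],Ro.from_rotvec(o['tool_rot']).as_matrix().round(3),o['contact_force'],o['opening'])
c=cv2.resize(b[235:415,260:400],None,fx=3.3,fy=3.3,interpolation=2);e=cv2.resize(a[200:320,190:330],None,fx=2.4,fy=2.4,interpolation=2)
e=cv2.copyMakeBorder(e,0,c.shape[0]-e.shape[0],0,0,0);cv2.imwrite('pics/c3.png',np.hstack([c,e]))
E
```

```text
0.0726 2.2 [ 0.49543469 -0.12158865  0.18574279] [[ 0.988  0.154  0.002]
 [ 0.154 -0.988 -0.001]
 [ 0.002  0.001 -1.   ]] [-0.5448167   0.95018828  0.33226846] 0.0004047688547828635
```

View pics/c3.png

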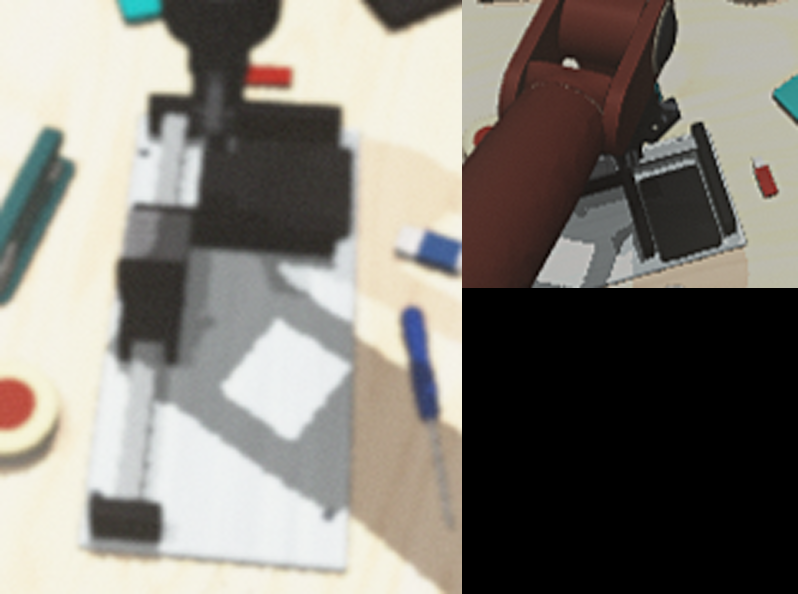

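The fingers are shut and the tip is about 113 mm up, above the bar near the sliding jaw. Some rows fell short, so the tip still has to go about 35 mm in holder x and 50 mm in holder y.

>>> drive_tool:
  rows:
    - [[0.009, -0.0125, 0], 0]
    - [[0.009, -0.0125, 0], 0]
    - [[0.009, -0.0125, 0], 0]
    - [[0.008, -0.0125, 0], 0]
    - [[0, 0, 0], 0]
    - [[0, 0, 0.02], 0]
    - [[0, 0, 0.015], 0]
    - [[0, 0, 0.01], 0]
    - [[0, 0, 0], 0]
    - [[0, 0, 0], 0]

```text
t: 3.2
tool_pos: [0.5213, -0.0665, 0.1387]
tool_rot: [-3.132, -0.242, 0.001]
contact_force: [0.7, 0.1, 0.9]
opening: -0.0004
grip_force: 0.0
```

```bash
python3 - <<'E'
from h import *
a=grab('top','top3.png')['image'];b=grab('side','side3.png')['image']
o=ctrl.get_obs();p=o['tool_pos'];print(o['t'],p,o['contact_force'])
c,s=np.cos(.154),np.sin(.154);d=p[:2]-[.497,-.0502];print('holder',c*d[0]+s*d[1],-s*d[0]+c*d[1],'tip z',p[2]-.0726)
c=cv2.resize(b[265:385,275:375],None,fx=4.5,fy=4.5,interpolation=2);cv2.imwrite('pics/c4.png',c)
E
```

```text
3.3 [ 0.52186253 -0.06661923  0.13966005] [0.70083667 0.06170981 0.70079189]
holder 0.02204971293480638 -0.020038625523045788 tip z 0.06706005405319176
```

View pics/c4.png

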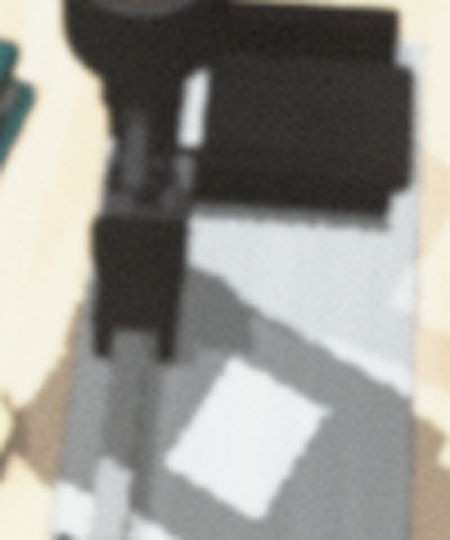

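The fingers are over the key, centred across it, with the key visible just in front of the wall's top edge at crop (140,205). Next I press.

>>> drive_tool:
  rows:
    - [[0, 0, 0.005], 0]
    - [[0, 0, 0.004], 0]
    - [[0, 0, 0.004], 0]
    - [[0, 0, 0.003], 0]
    - [[0, 0, 0.001], 0]
    - [[0, 0, 0], 0]
    - [[0, 0, 0], 0]

```text
t: 4.0
tool_pos: [0.5218, -0.0665, 0.1224]
tool_rot: [3.132, 0.243, 0.002]
contact_force: [1.3, -0.6, 5.0]
opening: -0.0003
grip_force: 2.2
```

>>> drive_tool:
  rows:
    - [[0, 0, 0.001], 0]
    - [[0, -0.003, 0], 0]
    - [[0, -0.004, 0], 0]
    - [[0, -0.004, 0], 0]
    - [[0, -0.004, 0], 0]
    - [[0, -0.004, 0], 0]
    - [[0, -0.004, 0], 0]
    - [[0, -0.004, 0], 0]
    - [[0, 0, 0], 0]

```text
t: 4.9
tool_pos: [0.5174, -0.0389, 0.121]
tool_rot: [-3.131, -0.243, -0.001]
contact_force: [3.0, 0.1, 5.2]
opening: -0.0
grip_force: 2.5
```

>>> drive_tool:
  rows:
    - [[0, -0.005, 0], 0]
    - [[0, -0.005, 0], 0]
    - [[0, -0.005, 0], 0]
    - [[0, -0.005, 0], 0]
    - [[0, -0.005, 0], 0]
    - [[0, -0.005, 0], 0]

```text
t: 5.5
tool_pos: [0.5126, -0.0096, 0.1209]
tool_rot: [3.132, 0.243, 0.0]
contact_force: [3.0, -2.3, 4.4]
opening: -0.0003
grip_force: 2.5
```

```bash
python3 - <<'E'
from h import *
b=grab('side','side4.png')['image']
o=ctrl.get_obs();print(o['t'],o['tool_pos'],o['contact_force'])
cv2.imwrite('pics/c5.png',cv2.resize(b[255:415,265:385],None,fx=3.7,fy=3.7,interpolation=2))
E
```

```text
5.55 [ 0.51245699 -0.00894441  0.12090415] [ 3.48517984 -0.67926794  5.35532809]
```

View pics/c5.png

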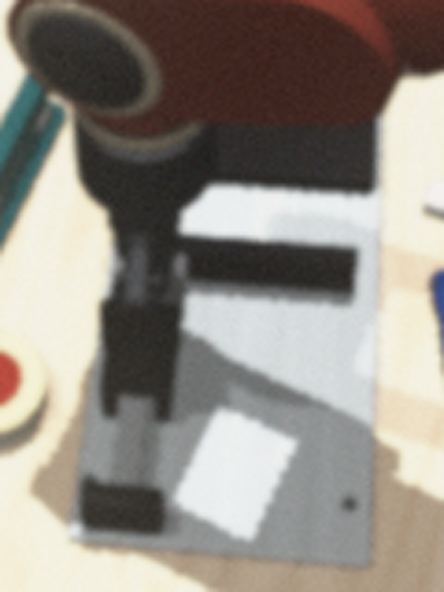

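The carriage moves with the tips: the sliding jaw is now at crop (270,265), well clear of the drive. Roughly 40 mm of gap to the end stop remains.

>>> drive_tool:
  rows:
    - [[0, -0.004, 0], 0]
    - [[0, -0.004, 0], 0]
    - [[0, -0.004, 0], 0]
    - [[0, -0.004, 0], 0]
    - [[0, -0.004, 0], 0]
    - [[0, -0.004, 0], 0]
    - [[0, 0, 0], 0]

```text
t: 6.25
tool_pos: [0.5087, 0.0144, 0.1208]
tool_rot: [-3.131, -0.243, 0.001]
contact_force: [2.2, 0.5, 4.6]
opening: -0.0
grip_force: 2.5
```

>>> drive_tool:
  rows:
    - [[0, -0.002, 0], 0]
    - [[0, -0.002, 0], 0]
    - [[0, -0.002, 0], 0]
    - [[0, -0.002, 0], 0]
    - [[0, 0, 0], 0]

```text
t: 6.75
tool_pos: [0.5075, 0.0219, 0.1208]
tool_rot: [-3.132, -0.243, 0.0]
contact_force: [2.2, -1.5, 5.0]
opening: 0.0
grip_force: 2.5
```

>>> drive_tool:
  rows:
    - [[0, -0.002, 0], 0]
    - [[0, -0.002, 0], 0]
    - [[0, -0.002, 0], 0]
    - [[0, -0.002, 0], 0]
    - [[0, 0, 0], 0]

```text
t: 7.25
tool_pos: [0.5063, 0.0298, 0.1208]
tool_rot: [-3.132, -0.243, 0.0]
contact_force: [2.3, -0.8, 3.9]
opening: 0.0002
grip_force: 2.5
```

>>> drive_tool:
  rows:
    - [[0, -0.002, 0], 0]
    - [[0, -0.002, 0], 0]
    - [[0, -0.002, 0], 0]
    - [[0, 0, 0], 0]

```text
t: 7.65
tool_pos: [0.5054, 0.0358, 0.1208]
tool_rot: [-3.132, -0.243, 0.0]
contact_force: [2.2, -1.8, 4.2]
opening: 0.0001
grip_force: 2.5
```

>>> drive_tool:
  rows:
    - [[0, -0.002, 0], 0]
    - [[0, -0.002, 0], 0]
    - [[0, -0.001, 0], 0]
    - [[0, 0, 0], 0]

```text
t: 8.05
tool_pos: [0.5046, 0.0406, 0.1208]
tool_rot: [-3.132, -0.243, 0.0]
contact_force: [2.5, -1.4, 5.3]
opening: 0.0004
grip_force: 2.5
```

```bash
python3 - <<'E'
from h import *
b=grab('side','side5.png')['image']
o=ctrl.get_obs();print(o['t'],o['tool_pos'],o['contact_force'])
cv2.imwrite('pics/c6.png',cv2.resize(b[275:415,265:385],None,fx=4.2,fy=4.2,interpolation=2))
E
```

```text
8.1 [0.50464043 0.04056081 0.12087303] [ 1.95590148 -1.2158571   5.0613923 ]
```

View pics/c6.png

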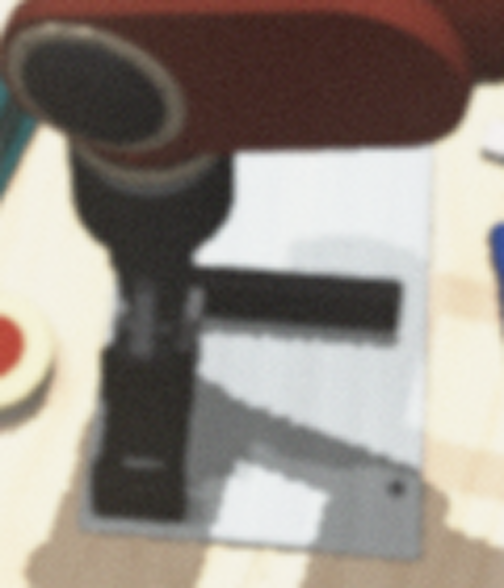

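Only a thin sliver of bar, at crop (142,462), is left between the carriage and the end stop.

>>> drive_tool:
  rows:
    - [[0, -0.001, 0], 0]
    - [[0, -0.001, 0], 0]
    - [[0, -0.001, 0], 0]
    - [[0, -0.001, 0], 0]
    - [[0, 0, 0], 0]

```text
t: 8.6
tool_pos: [0.5039, 0.0443, 0.1208]
tool_rot: [3.132, 0.243, -0.001]
contact_force: [0.8, -2.4, 4.7]
opening: 0.0002
grip_force: 2.5
```

>>> drive_tool:
  rows:
    - [[0, -0.001, 0], 0]
    - [[0, -0.001, 0], 0]
    - [[0, -0.001, 0], 0]
    - [[0, 0, 0], 0]

```text
t: 9.0
tool_pos: [0.5035, 0.0474, 0.1208]
tool_rot: [-3.132, -0.243, 0.001]
contact_force: [-0.5, -3.0, 4.7]
opening: 0.0
grip_force: 2.4
```

>>> drive_tool:
  rows:
    - [[0, -0.001, 0], 0]
    - [[0, -0.001, 0], 0]
    - [[0, -0.001, 0], 0]
    - [[0, -0.001, 0], 0]
    - [[0, 0, 0], 0]

```text
t: 9.5
tool_pos: [0.5032, 0.0501, 0.1209]
tool_rot: [3.129, 0.243, 0.0]
contact_force: [1.1, -10.4, 4.5]
opening: -0.0003
grip_force: 6.3
```

>>> drive_tool:
  rows:
    - [[0, -0.001, 0], 0]
    - [[0, 0, 0], 0]

```text
t: 9.7
tool_pos: [0.5032, 0.0503, 0.1209]
tool_rot: [3.127, 0.243, 0.0]
contact_force: [1.3, -12.8, 3.0]
opening: 0.0001
grip_force: 8.5
```

It is firmly against the stop. I'll lift straight up so the key rises while a slight push still holds the carriage.

>>> drive_tool:
  rows:
    - [[0, 0.0005, 0], 0]
    - [[0, 0, -0.005], 0]
    - [[0, 0, -0.005], 0]
    - [[0, 0, -0.01], 0]
    - [[0, 0, -0.02], 0]
    - [[0, 0, -0.03], 0]
    - [[0, 0, -0.04], 0]
    - [[0, 0, -0.03], 0]
    - [[0, 0, 0], 0]

```text
t: 10.6
tool_pos: [0.5044, 0.0525, 0.2651]
tool_rot: [-3.131, -0.243, -0.011]
contact_force: [0.6, -0.0, 0.4]
opening: 0.0001
grip_force: 0.0
```

>>> drive_tool:
  rows:
    - [[-0.02, 0.03, 0], 0]
    - [[-0.02, 0.03, 0], 0]
    - [[-0.02, 0.03, 0], 0]
    - [[-0.02, 0.03, 0], 0]
    - [[-0.02, 0.03, 0], 0]
    - [[-0.02, 0.03, 0], 0]
    - [[-0.02, 0.03, 0], 0]
    - [[0, 0, 0], 0]

```text
t: 11.4
tool_pos: [0.3951, -0.1789, 0.2586]
tool_rot: [-3.13, -0.235, 0.004]
contact_force: [-0.7, 0.6, 0.8]
opening: 0.0003
grip_force: 0.0
```

```bash
python3 - <<'E'
from h import *
b=grab('side','side6.png')['image']
o=ctrl.get_obs();print(o['t'],o['tool_pos'],o['contact_force'])
cv2.imwrite('pics/c7.png',cv2.resize(b[235:415,240:410],None,fx=3.3,fy=3.3,interpolation=2))
E
```

```text
11.45 [ 0.39583282 -0.17759469  0.25869457] [ 0.01988234 -0.57886029  0.60125122]
```

View pics/c7.png

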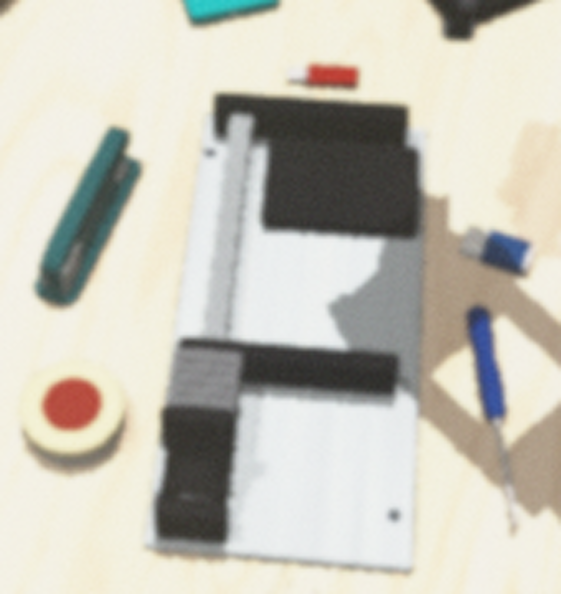

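The carriage sits against the end stop at crop (195,495) and the key is clear of the tool. The drive lies in place at (340,185), and the small things are undisturbed.

```bash
python3 -c "
from station import ctrl
print(ctrl.finish_job())"
```

```text
the job is handed in; nothing more can be done
None
```

I pressed the release key, held it down while pushing the sliding jaw back to the end stop, then let go. The last picture shows the jaw fully open, the drive still in place and nothing nearby disturbed; the job was handed in at about 11.5 s.

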